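# Open the clipped cell box and pack the tested cell

## Robot

A 6-joint arm with a two-finger parallel gripper is mounted at the origin on the work surface. World frame = base frame: x ahead of the robot, y to its left, z up, the work surface at z = 0. Lengths are in m, angles in degrees, forces in N, time in s.
With the tool pointing down it reaches from about 0.3 to 0.75 m from the base axis. Payload 8.5 kg.
Tool frame: the origin (TCP) lies midway between the tips of the shut fingers; the grasp point (between the pads) lies env.tcp_to_grasp behind it (env.tcp_to_grasp is the distance from the TCP to the grasp point, in m); z points along the fingers, y is the line along which they close (so a half turn about z gives the same grasp; the last joint's range is limited). The gripper opens to 85 mm and grips with 20 to 120 N. Pads are 22 mm wide; open, the fingers measure 114 mm over their backs; the gripper's body (76 mm by 85 mm) begins 54 mm behind the grasp point. The pads swing forward as they close: fully open they stand 13 mm farther back than shut.
Start: joints at [59.169, 21.807, 74.336, -0, 83.858, -12.336], TCP at [0.174, 0.522, 0.231] pointing down, gripper open.
Joint ranges: [-178.18, 178.18], [-50.72, 133.34], [12.68, 142.11], [-81.47, 261.47], [9.98, 163.14], [-165.26, 165.26]. Speed limits (degrees/s): [136.94, 136.94, 180, 180, 180, 180].

## Interface

Orientations are given as a 3x3 rotation matrix whose columns are the frame's x, y, z axes.
In Python, from rig import observe, optics, job, env gives the robot as it stands. The module is installed in compiled form; this text tells all that it offers.
- The arm moves only by the shell command python3 -m jog 'ROWS' [FORCE]. ROWS is JSON, a list of rows, each a list of 7 numbers: the turn, a rotation vector about the tool's x, y, z in rad, then the shift along the tool's x, y, z in m, then the opening in per cent of the stroke, from 0 (shut) to 100 (fully open). A call has 1 to 10 rows; each row shifts and turns the commanded pose from where the row before left it, along the tool's axes as they then stand; what a row does not reach is not made up. A row lasts 1/8 s, in which the tool goes at most 62.5 mm and 10.7 degrees, less where a joint would pass 70% of its speed; a pose out of reach is approached as far as the arm can. A call is refused whole if a number of a shift passes 0.0625 or a number of a turn 0.188, either way. A call with a gripper value outside its range is refused whole. The fingers move at their own pace and stop on an object; FORCE is the grip in N (left out, the last holds). Time passes only in rows, so rows that do not move let the fingers close. It gives the time, the measured TCP pose, the force, the opening and the grip force at its end, in the units of the state.
- observe(): the state, without advancing time (a new reading comes with each control period).
- optics.get_image(name): name is "scene" or "top" or "wrist"; returns a dict with "pixels" (384x512x3 uint8, red, green, blue), "mtx" (3x3 intrinsics, pixels), "rvec" (rotation vector, rad) and "tvec" (3), from world to camera coordinates, as OpenCV has them. Camera axes: x right, y down, z forward; pixel columns grow to the right and rows downward; lengths in m; the calibration is good to about 2 mm. The wrist camera is an equidistant fisheye: a pixel r from the principal point sees the ray r / f radians off the axis. A picture is of the moment at which its call begins. There is no depth.
- job.close_job(): hands the job in; it is judged then, once.
The state is a dict: "time_s": time; "q": joint angles; "qvel": joint speeds; "joint_efforts": joint torques, N m; "position": TCP position; "tool_rot": TCP orientation; "ft_force": force on the tool from outside, world axes, zero at the start; "wrist_torque": the same for the moment, N m; "grip_width": finger opening in m; "gripper_force": force on a finger pad.
Only numpy, scipy, OpenCV 4.12 (cv2) and the standard library are available. Lean on these libraries where they do the work, as an engineer would, in place of code of your own. Each camera call takes 0.05 s, during which the arm holds its last target. There are 200 camera calls.

## Task

The cell in the tester's holder has passed and goes into the black cell box: flip both sprung yellow clips off the lid ends and right over until they stay open, bearing down as you roll each one over, because the box is light and must stay where it stands. Lift the lid off by its blue grip and set it down flat, right way up, in the middle of the blue mat, then lay the tested cell in the empty cradle with its positive end pointing the same way as the two packed cells. Do not force the clips or drop the lid or cell, and leave the packed cells and the other things as they are.

Things in the scene. Friction and masses are not known exactly. Their poses are not given: they have to be found in the camera images.
- cellbox: Black plastic box, 110 mm (x) by 190 mm (y) by 64 mm high, walls 5 mm, about 1 kg as it stands, loose: slides under about 3 to 5 N sideways unless pressed down. Origin at the centre of its underside, z up. Inner floor 26 mm above the bench. A lid, and a clip at each short end (+y, -y). Inside, three grey cradles 50 mm apart along y; packed cells lie along x, positive ends to +x (red marks).
- clip_left (a joint): Yellow sprung clip at the box's +y end, angle in rad: 0 shut (upright, hooked over the outer 5 mm of the lid), grows as its tab swings outward and down, stop at 1.85. Over-centre spring: let go before 1.0 rad it springs back shut, beyond that it flies open by itself and stays. Needs up to 0.28 N m about the hinge (6 N at the bead, 9 N at the hook), most near 0.4 rad, none at 1.0.
- clip_right (a joint): The same clip at the box's -y end; 0 shut, 1.85 open.
- clip_left_hinge (a point): Middle of the left clip's hinge axis, fixed to the box, 44 mm above its underside, 101 mm from its centre in +y. Axes as the box's: the hinge axis is along x, outward is +y. The lid's top face is 26 mm above it. When shut, the tab's inner face stands 1 mm and its bead 2.5 mm on the lid side of the axis.
- clip_right_hinge (a point): Middle of the right clip's hinge axis, fixed to the box 44 mm above its underside and 101 mm from its centre in -y. The hinge axis is along x, outward is -y. Otherwise as the left one.
- clip_left_tab (a point): Middle of the left tab's inner (lid-side) face, 41 mm from the hinge axis; moves with the clip. Tab: 40 mm wide (along box x), 5 mm thick, 5 to 28 mm above the lid when shut, bead 8 mm thick and 1.5 mm proud along its top. At its foot a hook plate juts 8 mm to the lid side, flat top 31 mm from the axis: a fingertip can bear down there (about 12 N) and push the tab over, leaning with it.
- clip_right_tab (a point): The same point on the right tab.
- lid_grip (a point): Centre of the blue grip bar on the lid: 22 mm (x) by 70 mm (y) by 26 mm high; the lid's top face is 13 mm below. Lid: 170 g, clear plate with blue rim, 114 by 194 by 6 mm, with a 6 mm tongue below that drops into the box with 3 mm play. Set flat on a surface, this point is 25 mm above that surface; on the box, 83 mm above the bench. Axes as the box's at the start.
- mat: Blue rubber mat lying on the bench, fixed, 240 by 240 by 3 mm; origin at the centre of its underside.
- new_cell_mid (a point): Centre of the tested cell: lilac cylinder, 18 mm across, 65 mm long, 47 g, x towards its positive end (white ring, small steel button; other end plain steel). It starts 26 mm above the bench in the tester's fixed grey holder, 110 mm long: posts 28 mm high beyond the cell's ends, two V saddles 46 mm apart on a spine 12 mm wide and high, so its middle is free on both sides.
- new_cell_plus (a point): Middle of the tested cell's positive end.
- cell_a_mid (a point): Centre of one packed cell, lying in one of the three cradles; looks the same as the tested cell; x towards its positive end.
- cell_b_mid (a point): Centre of the other packed cell, in another cradle.
- cell_a_plus (a point): Middle of that packed cell's positive end.
- cell_b_plus (a point): Middle of the other packed cell's positive end.
- cradle_1 (a point): Where the centre of a cell lies when seated in the cradle at the box's -y end, 50 mm above the box's underside, 24 mm above the inner floor, 14 mm below the rim. Each cradle is two V saddles 46 mm apart along x, which centre the cell sideways, and an end stop 5 mm off each end of the cell. At its middle 30 mm is free on both sides.
- cradle_2 (a point): The same for the middle cradle.
- cradle_3 (a point): The same for the cradle at the box's +y end.
- flux_bottle: Clear dropper bottle with white cap, 44 mm across, 150 mm tall, at the back; leave alone.
- tape_roll: Roll of yellow tape, 76 mm across, 20 mm high; leave alone.
- scissors: Small scissors with black handles, lying flat; leave alone.
- screwdriver: Screwdriver lying on the bench; leave alone.
- pack_shell: Open black battery case 45 by 190 by 20 mm with two lilac cells, in front of the box; leave alone.
- multimeter: Yellow multimeter lying at the side; leave alone.
There are look-alikes about, which are no part of the job. Leave any green or pink look-alike of the part that bears new_cell_mid alone.

How it is judged (in metres and radians):
On the way, in this order (a step that is already met when the one before it is completed fails the run):
1. both clips are flipped off the lid and stay open (value of joint each of clip_left, clip_right above 1.6 rad), for 0.2 s.
2. the lid lies flat on the mat (horizontal distance between lid_grip and mat below 0.045 m and angle between lid_grip's own z axis and vertical below 0.06 rad and height (world z) of lid_grip below 0.034 m), for 0.2 s.
3. the tested cell lies in the empty cradle ((distance between new_cell_mid and cradle_1 below 0.008 m or distance between new_cell_mid and cradle_2 below 0.008 m or distance between new_cell_mid and cradle_3 below 0.008 m)), for 0.2 s.
At the end, for the whole second after the job is handed in: Both clips open (over 1.6 rad); lid flat, right way up on the mat, grip within 45 mm of its middle; tested cell at rest in the free cradle, centre within 8 mm of the seat, within 0.1 rad, positive end as the packed cells, which still lie likewise in their cradles; box flat (all of step 1 and all of step 2 and (distance between new_cell_mid and cradle_1 below 0.008 m or distance between new_cell_mid and cradle_2 below 0.008 m or distance between new_cell_mid and cradle_3 below 0.008 m) and x of each of new_cell_plus, cell_a_plus, cell_b_plus in the frame of cellbox above 0.022 m and angle between the x axis of new_cell_mid and the x axis of cellbox, either way round below 0.1 rad and (distance between cell_a_mid and cradle_1 below 0.008 m or distance between cell_a_mid and cradle_2 below 0.008 m or distance between cell_a_mid and cradle_3 below 0.008 m) and (distance between cell_b_mid and cradle_1 below 0.008 m or distance between cell_b_mid and cradle_2 below 0.008 m or distance between cell_b_mid and cradle_3 below 0.008 m) and angle between cellbox's own z axis and vertical below 0.04 rad and linear speed of each of new_cell, lid below 0.02 m/s); the robot touches nothing.
It fails at once if the box is dragged or knocked more than 20 mm (distance of cellbox from where it was at the start of the episode above 0.02 m).
It fails at once if the box or a clip is forced with more than 60 N (contact force between the fingers and cellbox above 60 N).
It fails at once if the tested cell is dropped (linear speed of new_cell above 0.45 m/s and contact force between the fingers and new_cell below 0.05 N).
It fails at once if the lid is dropped (linear speed of lid above 0.45 m/s and contact force between the fingers and lid below 0.05 N).
It fails at once if another thing on the bench is moved more than 30 mm (distance of any of flux_bottle, tape_roll, scissors, screwdriver, pack_shell, multimeter from where it was at the start of the episode above 0.03 m).
It also fails if it takes over 72 s, if anything falls off the work surface, if the arm or the gripper's body presses on something with over 40 N, if the wrist force passes 120 N, or if a joint passes its speed limit or range.

## Working session

There is one attempt and no reset: what is moved stays moved. The work goes in short steps, Python scripts to look and compute and a shell command to move; the robot and the scene stay as the last step left them, time stands still between calls to the robot, and variables do not carry over. Pictures are saved under pics/ and viewed, at most 10 in all, crops included, and the job is handed in when it is done.

```bash
mkdir -p pics; cat > h.py <<'E'
import numpy as np, cv2
from rig import observe, optics, job, env
def cam(n):
    d=optics.get_image(n); R=cv2.Rodrigues(np.array(d["rvec"],float))[0]; t=np.array(d["tvec"],float).ravel()
    return d["pixels"],np.array(d["mtx"],float),R,t
def ray(c,u,v,fish=False):
    _,K,R,t=c; x=(u-K[0,2])/K[0,0]; y=(v-K[1,2])/K[1,1]
    if fish:
        r=np.hypot(x,y); s=np.sin(r)/max(r,1e-9); d=np.array([x*s,y*s,np.cos(r)])
    else: d=np.array([x,y,1.])
    return -R.T@t, R.T@d
def onz(c,u,v,z,fish=False):
    o,d=ray(c,u,v,fish); return o+d*(z-o[2])/d[2]
def proj(c,P,fish=False):
    _,K,R,t=c; p=R@np.array(P,float)+t
    if fish:
        r=np.hypot(p[0],p[1]); th=np.arctan2(r,p[2]); x,y=p[:2]/max(r,1e-9)*th
    else: x,y=p[:2]/p[2]
    return np.array([K[0,0]*x+K[0,2],K[1,1]*y+K[1,2]])
def save(c,n,box=None,k=1):
    im=c[0][:,:,::-1]
    if box: im=im[box[1]:box[3],box[0]:box[2]]
    cv2.imwrite("pics/"+n,cv2.resize(im,None,fx=k,fy=k,interpolation=cv2.INTER_CUBIC))
E
python3 - <<'E'
from h import *
np.set_printoptions(precision=3,suppress=True)
a=cam("scene");b=cam("top");
im=np.hstack([b[0],a[0]])
save(b,"top.png",k=1.5);save(a,"scene.png",k=1.5)
for c in(a,b):print(-c[2].T@c[3],c[2][2],c[1][0,0])
s=observe();print(s["position"],s["tool_rot"],s["ft_force"],s["grip_width"],env.tcp_to_grasp,s["time_s"])
E
```

```text
[1.204 0.599 1.222] [-0.439 -0.377 -0.816] 393.89816282836586
[0.461 0.093 1.187] [ 0.102 -0.03  -0.994] 391.17919788973074
[0.174 0.521 0.231] [[-0.948  0.317 -0.001]
 [ 0.317  0.948 -0.001]
 [ 0.    -0.001 -1.   ]] [0.902 0.858 0.886] 0.08546485261685431 0.0187 0.1
```

View pics/top.png

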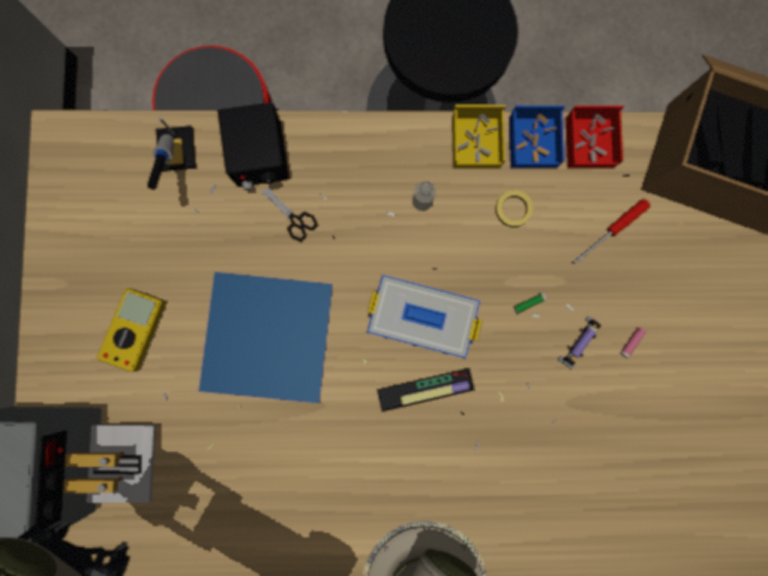

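View pics/scene.png

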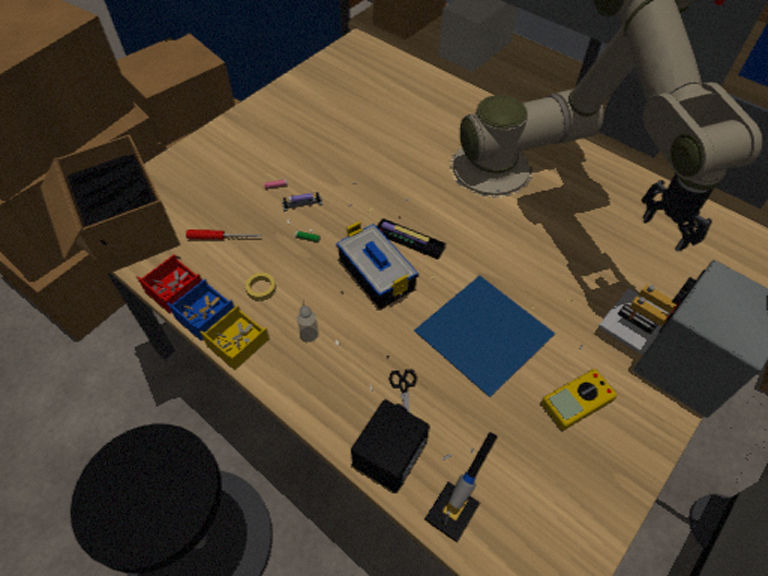

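The top view shows the box at about (424,316) in the 1.5x picture, yellow clips at (374,303) and (475,329), the blue mat at (266,337) and the tester's lilac cell at (580,342). The green and pink look-alikes lie at (530,303) and (633,342). The scene view agrees.

```bash
python3 - <<'E'
from h import *
np.set_printoptions(precision=4,suppress=True)
b=cam("top");a=cam("scene")
def blobs(c,lo,hi,box,z,name,amin=8):
    hsv=cv2.cvtColor(c[0],cv2.COLOR_RGB2HSV); m=cv2.inRange(hsv,lo,hi); mm=np.zeros_like(m); x0,y0,x1,y1=box; mm[y0:y1,x0:x1]=m[y0:y1,x0:x1]
    for k in cv2.findContours(mm,cv2.RETR_EXTERNAL,cv2.CHAIN_APPROX_NONE)[0]:
        if len(k)<amin: continue
        r=cv2.minAreaRect(k); p=np.array([onz(c,u,v,z)[:2] for u,v in cv2.boxPoints(r)])
        e=p[1]-p[0],p[2]-p[1]; L=max(e,key=np.linalg.norm)
        print(name,"px",np.array(r[0]),"ctr",p.mean(0),"sides",[round(float(np.linalg.norm(q)),3) for q in e],"long axis deg",np.degrees(np.arctan2(L[1],L[0]))%180)
blobs(b,(100,120,40),(125,255,255),(120,170,240,280),.003,"mat",50)
blobs(b,(105,150,60),(125,255,255),(260,195,305,230),.096,"grip")
blobs(b,(95,60,40),(130,255,255),(235,175,330,245),.070,"rim",40)
blobs(b,(22,150,80),(34,255,255),(235,175,330,245),.093,"clip")
blobs(b,(120,50,50),(150,255,255),(365,205,405,250),.030,"cell")
blobs(a,(22,150,80),(34,255,255),(215,140,290,205),.093,"clipS")
blobs(a,(105,150,60),(125,255,255),(235,155,265,185),.096,"gripS")
blobs(a,(120,50,50),(150,255,255),(180,120,220,145),.030,"cellS",5)
# cell close: enlarged
x=cv2.resize(b[0][200:255,365:420],None,fx=7,fy=7,interpolation=cv2.INTER_CUBIC)
y=cv2.resize(b[0][175:245,235:330],None,fx=4.2,fy=5.5,interpolation=cv2.INTER_CUBIC)
cv2.imwrite("pics/crop.png",np.hstack([x,y])[:,:,::-1])
E
```

```text
mat px [176.5976 224.622 ] ctr [0.4825 0.312 ] sides [0.234, 0.236] long axis deg 83.30679903693978
grip px [282.1577 210.4087] ctr [0.517  0.0023] sides [0.028, 0.074] long axis deg 74.67510078232159
rim px [282.2647 210.4412] ctr [ 0.5182 -0.0001] sides [0.034, 0.081] long axis deg 75.57357424691574
clip px [316.6765 219.2941] ctr [ 0.4916 -0.0945] sides [0.039, 0.015] long axis deg 164.64991836496864
clip px [248.2353 201.0589] ctr [0.544 0.097] sides [0.041, 0.012] long axis deg 165.74677855826894
cell px [388.327  227.7379] ctr [ 0.4667 -0.3189] sides [0.059, 0.019] long axis deg 141.91642827821607
clipS px [265.7692 186.1538] ctr [0.5505 0.0966] sides [0.047, 0.009] long axis deg 169.60964209899234
clipS px [236.2206 154.3676] ctr [ 0.5083 -0.0822] sides [0.036, 0.011] long axis deg 169.2943292926567
clipS px [235.2 149.9] ctr [ 0.4942 -0.1001] sides [0.041, 0.009] long axis deg 164.46100698364162
gripS px [238.3524 179.123 ] ctr [0.592  0.0031] sides [0.003, 0.045] long axis deg 74.9134521637844
gripS px [249.2581 173.2077] ctr [0.5463 0.0151] sides [0.028, 0.077] long axis deg 94.87266119159854
gripS px [250.5471 167.8883] ctr [0.5245 0.0026] sides [0.022, 0.07] long axis deg 74.21994297213594
gripS px [256.26 157.18] ctr [ 0.472  -0.0142] sides [0.003, 0.022] long axis deg 70.10983996801765
cellS px [200.5676 131.4054] ctr [ 0.4722 -0.3171] sides [0.056, 0.021] long axis deg 143.5565703033161
```

View pics/crop.png

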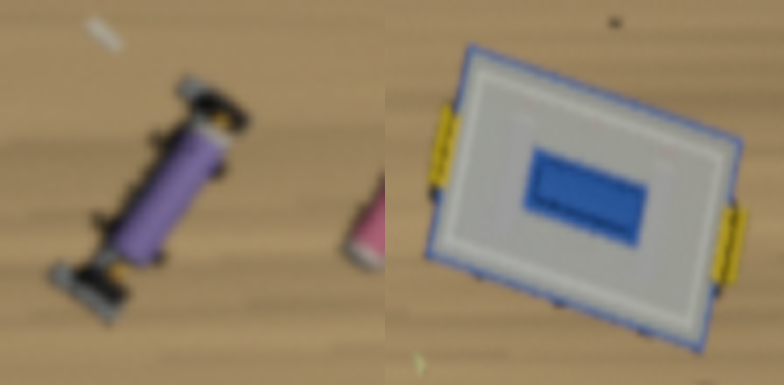

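The white ring (positive end) of the tested cell points to the upper right, and the box is yawed about -15.3°. Next I write a planning helper and do the approach.

```bash
cat >> h.py <<'E'
from scipy.spatial.transform import Rotation as Ro
np.set_printoptions(precision=4,suppress=True)
C=np.array([.518,.0013]); YAW=np.radians(-15.3)
def bx(x,y,z): c,s=np.cos(YAW),np.sin(YAW); return np.array([C[0]+c*x-s*y,C[1]+s*x+c*y,z])
def down(yaw_y):  # tool down, tool y at world angle
    a=np.radians(yaw_y); y=np.array([np.cos(a),np.sin(a),0]); z=np.array([0,0,-1.]); return np.column_stack([np.cross(y,z),y,z])
def plan(P,R,n=None,start=None):
    s=observe(); p,R0=start if start else (np.array(s["position"]),np.array(s["tool_rot"]))
    w=Ro.from_matrix(R0.T@R).as_rotvec(); d=np.array(P)-p
    n=n or int(max(1,np.ceil(np.abs(w).max()/.187),np.ceil(np.linalg.norm(d)/.06)))
    for i in range(n):
        Ri=R0@Ro.from_rotvec(w*i/n).as_matrix(); print(i,np.round(np.r_[w/n,Ri.T@d/n],4).tolist())
E
python3 - <<'E'
from h import *
plan(bx(0,.086,.14),down(np.degrees(YAW)))
E
```

```text
0 [-0.0001, 0.0001, 0.1515, -0.0486, -0.0298, 0.0091]
1 [-0.0001, 0.0001, 0.1515, -0.0526, -0.0222, 0.0091]
2 [-0.0001, 0.0001, 0.1515, -0.0553, -0.014, 0.0091]
3 [-0.0001, 0.0001, 0.1515, -0.0568, -0.0055, 0.0091]
4 [-0.0001, 0.0001, 0.1515, -0.0569, 0.0032, 0.0091]
5 [-0.0001, 0.0001, 0.1515, -0.0558, 0.0117, 0.0091]
6 [-0.0001, 0.0001, 0.1515, -0.0534, 0.02, 0.0091]
7 [-0.0001, 0.0001, 0.1515, -0.0498, 0.0278, 0.0091]
8 [-0.0001, 0.0001, 0.1515, -0.045, 0.035, 0.0091]
9 [-0.0001, 0.0001, 0.1515, -0.0392, 0.0414, 0.0091]
```

```bash
python3 -m jog '[[0,0,0.1515,-0.0486,-0.0298,0.009,0],[0,0,0.1515,-0.0526,-0.0222,0.009,0],[0,0,0.1515,-0.0553,-0.014,0.009,0],[0,0,0.1515,-0.0568,-0.0055,0.009,0],[0,0,0.1515,-0.0569,0.0032,0.009,0],[0,0,0.1515,-0.0558,0.0117,0.009,0],[0,0,0.1515,-0.0534,0.02,0.009,0],[0,0,0.1515,-0.0498,0.0278,0.009,0],[0,0,0.1515,-0.045,0.035,0.009,0],[0,0,0.1515,-0.0392,0.0414,0.009,0]]' 30
python3 -m jog '[[0,0,0,0,0,0,0]]'
python3 - <<'E'
from h import *
w=cam("wrist");save(w,"w1.png",k=1.5)
plan(bx(0,.086,.14),down(np.degrees(YAW)))
for y in(.101,-.101):print(proj(w,bx(0,np.sign(y)*.0985,.098),True))
print(-w[2].T@w[3], observe()["q"])
E
```

```text
time_s: 1.45
position: [0.5417, 0.0827, 0.1409]
tool_rot: [[0.269, 0.963, -0.0], [0.963, -0.269, 0.0], [0.0, -0.0, -1.0]]
ft_force: [0.0, -0.0, -1.3]
grip_width: -0.0001
gripper_force: 0.0
time_s: 1.58
position: [0.5423, 0.0815, 0.1401]
tool_rot: [[0.269, 0.963, -0.001], [0.963, -0.269, -0.0], [-0.001, -0.001, -1.0]]
ft_force: [-0.5, 0.2, -0.3]
grip_width: 0.0
gripper_force: 0.0
0 [-0.0014, 0.0002, -0.0021, 0.0009, -0.0006, 0.0006]
[247.9601 197.7037]
[250.6044 385.1653]
[0.564 0.154 0.283] [-3.6556 26.3203 83.0389  0.008  70.7213 11.7605]
```

View pics/w1.png

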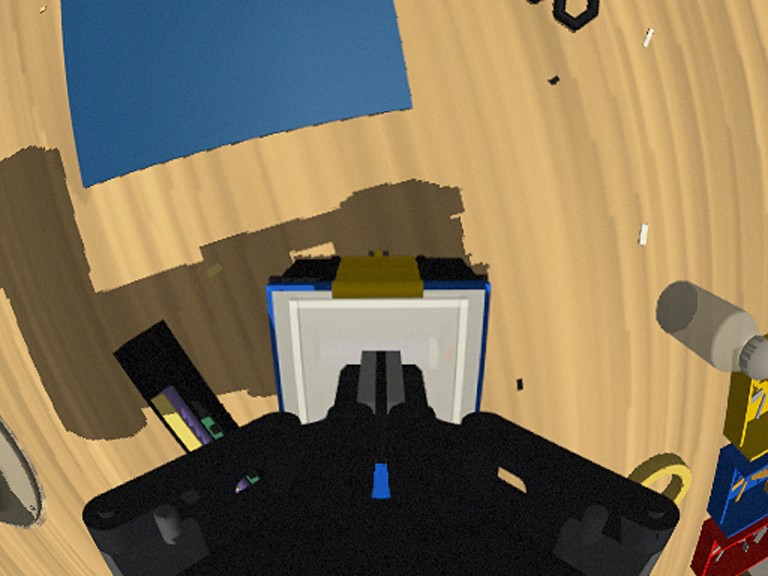

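The wrist view shows the left clip (yellow, about (378,277) in the picture) just outside the finger tips. Through the lid, a packed cell shows its white ring and red mark to the right (448,352), which is world +x. The box yaw of -15.3° is therefore the right way round.

```bash
python3 - <<'E'
from h import *
w=cam("wrist")
hsv=cv2.cvtColor(w[0],cv2.COLOR_RGB2HSV); m=cv2.inRange(hsv,(20,150,60),(34,255,255)); m[:160]=0;m[215:]=0;m[:,:210]=0;m[:,300:]=0
v,u=np.nonzero(m); print(u.min(),u.max(),v.min(),v.max())
def inv(p): c,s=np.cos(YAW),np.sin(YAW); d=p[:2]-C; return c*d[0]+s*d[1],-s*d[0]+c*d[1]
for uu in (226,240,250,265,278):
    col=v[u==uu]
    if len(col): print(uu,col.max(), inv(onz(w,uu,col.max()+.5,.098,True)))
r=int(v.max())-3; row=u[v==r]; print(r,[inv(onz(w,x,r,.098,True)) for x in(row.min()-.5,row.max()+.5)])
# rim corners of lid via blue mask
E
```

```text
224 284 167 199
226 199 (np.float64(-0.01624321024474468), np.float64(0.09841706250208039))
240 199 (np.float64(-0.006984200740779066), np.float64(0.09842946087218238))
250 199 (np.float64(-0.00039841192325129615), np.float64(0.09843408245500293))
265 199 (np.float64(0.009473593038331722), np.float64(0.09843444793340625))
278 199 (np.float64(0.01805750657655042), np.float64(0.09842837954753206))
196 [(np.float64(-0.01716566369466084), np.float64(0.1008430332558861)), (np.float64(0.022293116190657897), np.float64(0.10085104467630156))]
```

```bash
python3 -m jog '[[0,0,0,0.0015,0,0.03,0],[0,0,0,0,0,0.03,0],[0,0,0,0,0,0,0]]'; python3 -m jog '[[0,0,0,0,0,0.003,0],[0,0,0,0,0,0,0]]';python3 -m jog '[[0,0,0,0,0,0.002,0],[0,0,0,0,0,0,0]]'
```

```text
time_s: 2.05
position: [0.5394, 0.0868, 0.0803]
tool_rot: [[0.262, 0.965, -0.004], [0.965, -0.262, 0.0], [-0.001, -0.004, -1.0]]
ft_force: [-1.7, -0.9, -0.9]
grip_width: -0.0002
gripper_force: 0.8
time_s: 2.3
position: [0.5413, 0.0863, 0.0793]
tool_rot: [[0.263, 0.965, 0.002], [0.965, -0.263, 0.0], [0.001, 0.002, -1.0]]
ft_force: [0.6, -0.1, -0.1]
grip_width: 0.0001
gripper_force: 0.1
time_s: 2.55
position: [0.5411, 0.086, 0.0765]
tool_rot: [[0.264, 0.965, 0.0], [0.965, -0.264, 0.0], [0.0, 0.0, -1.0]]
ft_force: [0.4, -1.0, -1.2]
grip_width: 0.0001
gripper_force: 0.0
```

```bash
python3 -m jog '[[0,0,0,0,0,0.002,0],[0,0,0,0,0,0,0]]';python3 -m jog '[[0,0,0,0,0,0.001,0],[0,0,0,0,0,0,0]]'
```

```text
time_s: 2.8
position: [0.5413, 0.0858, 0.0749]
tool_rot: [[0.264, 0.965, 0.001], [0.965, -0.264, 0.0], [0.0, 0.001, -1.0]]
ft_force: [-1.5, -0.6, 4.9]
grip_width: 0.0002
gripper_force: 2.6
time_s: 3.05
position: [0.5414, 0.0858, 0.0747]
tool_rot: [[0.264, 0.965, 0.002], [0.965, -0.264, -0.0], [0.0, 0.002, -1.0]]
ft_force: [-3.7, -0.6, 12.5]
grip_width: -0.0001
gripper_force: 6.3
```

```bash
for i in 1 2; do :; done; python3 -m jog '[[0,-0.07,0,0.0027,0,-0.0008,0],[0,0,0,0,0,0,0]]'; python3 -m jog '[[0,-0.07,0,0.0024,0,-0.0008,0],[0,0,0,0,0,0,0]]'
```

```text
time_s: 3.3
position: [0.5423, 0.088, 0.0755]
tool_rot: [[0.262, 0.965, -0.017], [0.962, -0.263, -0.07], [-0.072, 0.002, -0.997]]
ft_force: [-3.9, -5.9, 12.1]
grip_width: -0.0003
gripper_force: 8.5
time_s: 3.55
position: [0.5429, 0.0903, 0.0763]
tool_rot: [[0.26, 0.965, -0.035], [0.955, -0.263, -0.138], [-0.142, 0.002, -0.99]]
ft_force: [-5.7, -6.7, 13.8]
grip_width: -0.0002
gripper_force: 8.7
```

```bash
python3 -m jog '[[0,-0.09,0,0.003,0,-0.0008,0],[0,-0.09,0,0.003,0,-0.001,0],[0,0,0,0,0,0,0]]'; python3 -m jog '[[0,-0.09,0,0.0028,-0.0003,-0.001,0],[0,-0.09,0,0.0028,-0.0003,-0.001,0],[0,0,0,0,0,0,0]]'; python3 - <<'E'
from h import *
w=cam("wrist");save(w,"w2.png",k=1.5)
b=cam("top")
for lo,hi,z,box,n in(((105,150,60),(125,255,255),.096,(260,195,305,230),"grip"),((22,150,80),(34,255,255),.093,(300,205,330,235),"clipR")):
    m=cv2.inRange(cv2.cvtColor(b[0],cv2.COLOR_RGB2HSV),lo,hi); q=np.argwhere(m[box[1]:box[3],box[0]:box[2]]); print(n,len(q),onz(b,q[:,1].mean()+box[0],q[:,0].mean()+box[1],z))
E
```

```text
time_s: 3.92
position: [0.5448, 0.0968, 0.0775]
tool_rot: [[0.25, 0.965, -0.081], [0.915, -0.262, -0.307], [-0.318, 0.003, -0.948]]
ft_force: [-3.5, -3.4, 18.2]
grip_width: -0.0002
gripper_force: 11.0
time_s: 4.3
position: [0.5464, 0.103, 0.0774]
tool_rot: [[0.232, 0.965, -0.122], [0.845, -0.262, -0.466], [-0.481, 0.004, -0.876]]
ft_force: [0.4, -1.3, 16.8]
grip_width: 0.0004
gripper_force: 11.0
grip 259 [0.5173 0.0048 0.096 ]
clipR 77 [ 0.4914 -0.0919  0.093 ]
```

View pics/w2.png

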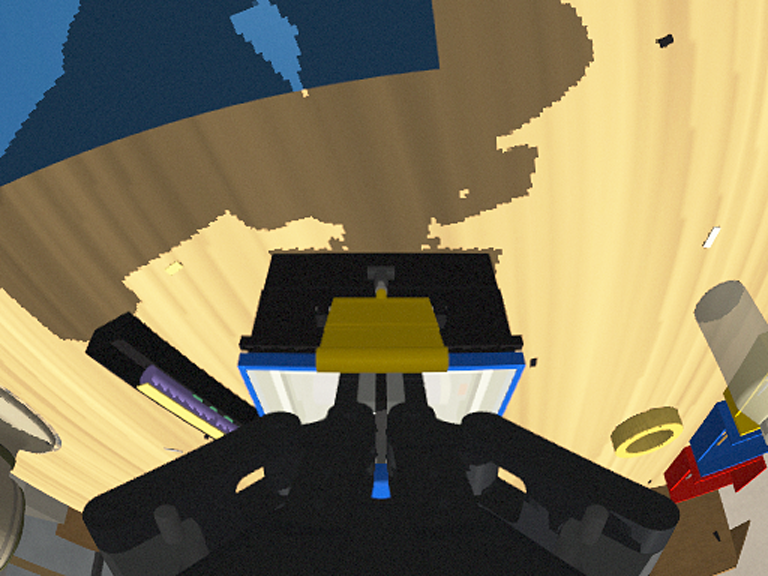

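The clip follows the tip (yellow bead at (382,360)), now about 0.5 rad over, and the box has crept at most about 2.5 mm. I keep rolling.

```bash
python3 -m jog '[[0,-0.09,0,0.003,0,-0.0011,0],[0,-0.09,0,0.003,0,-0.0011,0],[0,0,0,0,0,0,0]]'; python3 -m jog '[[0,-0.09,0,0.003,0,-0.0011,0],[0,-0.09,0,0.003,0,-0.0011,0],[0,0,0,0,0,0,0]]'
```

```text
time_s: 4.78
position: [0.5482, 0.1097, 0.0758]
tool_rot: [[0.206, 0.965, -0.161], [0.749, -0.262, -0.609], [-0.63, 0.005, -0.777]]
ft_force: [1.9, 3.9, 15.2]
grip_width: -0.0002
gripper_force: 10.3
time_s: 5.15
position: [0.5491, 0.1158, 0.072]
tool_rot: [[0.172, 0.965, -0.197], [0.629, -0.262, -0.732], [-0.758, 0.002, -0.652]]
ft_force: [1.1, 6.2, 7.9]
grip_width: -0.0
gripper_force: 4.4
```

```bash
python3 -m jog '[[0,-0.09,0,0.003,0,-0.0011,0],[0,0,0,0,0,0,0]]';  python3 -m jog '[[0,-0.08,0,0.003,0,-0.0011,0],[0,-0.05,0,0.002,0,-0.0011,0],[0,0,0,0,0,0,0]]'; python3 - <<'E'
from h import *
print(observe()["q"])
E
```

```text
time_s: 5.4
position: [0.549, 0.1181, 0.069]
tool_rot: [[0.152, 0.965, -0.214], [0.562, -0.262, -0.785], [-0.813, -0.001, -0.582]]
ft_force: [1.3, 2.3, -0.1]
grip_width: -0.0003
gripper_force: 1.0
time_s: 5.78
position: [0.55, 0.1217, 0.0664]
tool_rot: [[0.123, 0.965, -0.233], [0.455, -0.264, -0.851], [-0.882, -0.001, -0.471]]
ft_force: [1.1, -0.0, 0.5]
grip_width: 0.0002
gripper_force: 0.0
[ 19.5041  53.6498  65.4862 -47.7831 102.1598  42.7294]
```

```bash
python3 -m jog '[[0,0.15,0,0,0,-0.03,0],[0,0.187,0,0,0,-0.04,0],[0,0.187,0,0,0,-0.03,0],[0,0.187,0,0,0,-0.02,0],[0,0.187,0,0,0,0,0],[0,0.187,0,0,0,0,0],[0,0,0,0,0,0,0]]'; python3 - <<'E'
from h import *
w=cam("wrist");b=cam("top");
cv2.imwrite("pics/w3.png",np.hstack([w[0][80:384,100:420],cv2.resize(b[0][175:245,235:330],(420,304),interpolation=cv2.INTER_CUBIC)])[:,:,::-1])
plan(bx(0,-.0878,.15),down(np.degrees(YAW)))
E
```

```text
time_s: 6.65
position: [0.5738, 0.2057, 0.1458]
tool_rot: [[0.268, 0.964, 0.003], [0.964, -0.268, 0.005], [0.006, 0.002, -1.0]]
ft_force: [-0.3, 0.2, -0.1]
grip_width: 0.0
gripper_force: 0.0
0 [0.0001, -0.0005, -0.0001, -0.0502, 0.0001, -0.001]
1 [0.0001, -0.0005, -0.0001, -0.0502, 0.0001, -0.001]
2 [0.0001, -0.0005, -0.0001, -0.0502, 0.0001, -0.001]
3 [0.0001, -0.0005, -0.0001, -0.0502, 0.0001, -0.0009]
4 [0.0001, -0.0005, -0.0001, -0.0502, 0.0001, -0.0009]
5 [0.0001, -0.0005, -0.0001, -0.0502, 0.0001, -0.0009]
```

View pics/w3.png

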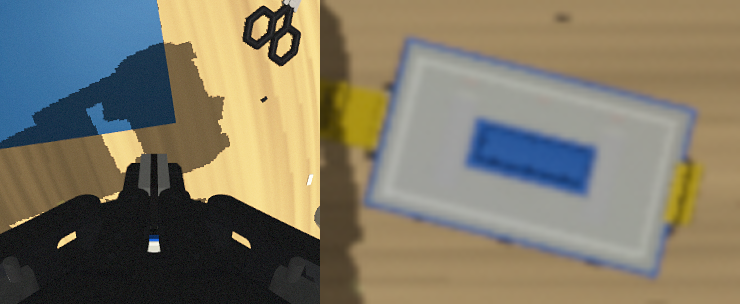

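The left clip lies open (yellow block left of the box). I re-measure the box from the top camera using the same means as at the start, then go on to the right clip.

```bash
python3 - <<'E'
from h import *
b=cam("top"); hsv=cv2.cvtColor(b[0],cv2.COLOR_RGB2HSV)
for n,lo,hi,box,z in(("grip",(105,150,60),(125,255,255),(260,195,305,230),.096),("clipR",(22,150,80),(34,255,255),(300,195,330,245),.093)):
    m=np.zeros(hsv.shape[:2],np.uint8); x0,y0,x1,y1=box; m[y0:y1,x0:x1]=cv2.inRange(hsv,lo,hi)[y0:y1,x0:x1]
    k=max(cv2.findContours(m,0,cv2.CHAIN_APPROX_NONE)[0],key=len); r=cv2.minAreaRect(k); p=np.array([onz(b,u,v,z)[:2] for u,v in cv2.boxPoints(r)]); print(n,r,p.mean(0))
E
python3 -m jog '[[0,0,0,-0.05,0,-0.001,0],[0,0,0,-0.05,0,-0.001,0],[0,0,0,-0.05,0,-0.001,0],[0,0,0,-0.05,0,-0.001,0],[0,0,0,-0.05,0,0,0],[0,0,0,-0.043,0,0,0],[0,0,0,0,0,0,0]]'
```

```text
grip ((282.35296630859375, 210.5882568359375), (26.19384765625, 9.701424598693848), 14.03624439239502) [0.5165 0.0018]
clipR ((316.9117736816406, 219.35296630859375), (5.335783958435059, 13.824529647827148), 14.03624439239502) [ 0.4914 -0.0952]
time_s: 7.68
position: [0.4966, -0.0765, 0.1466]
tool_rot: [[0.266, 0.964, -0.0], [0.964, -0.266, 0.004], [0.004, -0.001, -1.0]]
ft_force: [0.5, 0.9, 1.0]
grip_width: 0.0001
gripper_force: 0.0
```

```bash
python3 -m jog '[[0,0,0,-0.005,0,0.02,0],[0,0,0,0,0,0.03,0],[0,0,0,0,0,0.0185,0],[0,0,0,0,0,0,0]]'; python3 -m jog '[[0,0,0,0,0,0.002,0],[0,0,0,0,0,0,0]]';python3 -m jog '[[0,0,0,-0.001,0,0.002,0],[0,0,0,0,0,0,0]]'
```

```text
time_s: 8.18
position: [0.4952, -0.0779, 0.0772]
tool_rot: [[0.262, 0.965, -0.002], [0.965, -0.262, 0.006], [0.005, -0.003, -1.0]]
ft_force: [0.1, -0.3, 0.7]
grip_width: 0.0002
gripper_force: 0.0
time_s: 8.43
position: [0.4957, -0.0791, 0.077]
tool_rot: [[0.263, 0.965, 0.002], [0.965, -0.263, 0.004], [0.005, 0.001, -1.0]]
ft_force: [-0.4, -0.2, -0.1]
grip_width: 0.0001
gripper_force: 0.0
time_s: 8.68
position: [0.495, -0.0804, 0.0745]
tool_rot: [[0.264, 0.964, 0.001], [0.964, -0.264, 0.005], [0.005, 0.0, -1.0]]
ft_force: [0.4, -0.4, -0.1]
grip_width: 0.0001
gripper_force: 0.0
```

```bash
python3 -m jog '[[0,0,0,0,0,-0.003,0],[0,0,0,-0.0025,0,0,0],[0,0,0,0,0,0,0]]';python3 -m jog '[[0,0,0,0,0,0.003,0],[0,0,0,0,0,0,0]]';python3 -m jog '[[0,0,0,0,0,0.001,0],[0,0,0,0,0,0,0]]'
```

```text
time_s: 9.05
position: [0.4943, -0.0829, 0.0774]
tool_rot: [[0.264, 0.964, 0.001], [0.964, -0.264, 0.005], [0.005, 0.0, -1.0]]
ft_force: [-0.5, 0.2, 0.9]
grip_width: -0.0001
gripper_force: 0.0
time_s: 9.3
position: [0.4945, -0.0827, 0.0748]
tool_rot: [[0.264, 0.965, 0.002], [0.965, -0.264, 0.004], [0.005, 0.001, -1.0]]
ft_force: [-0.8, 0.0, 6.6]
grip_width: -0.0003
gripper_force: 3.3
time_s: 9.55
position: [0.4947, -0.0828, 0.0745]
tool_rot: [[0.264, 0.965, 0.003], [0.965, -0.264, 0.004], [0.005, 0.002, -1.0]]
ft_force: [-3.6, 1.3, 13.9]
grip_width: -0.0
gripper_force: 7.4
```

```bash
python3 -m jog '[[0,0.07,0,-0.0027,0,-0.0008,0],[0,0,0,0,0,0,0]]'; python3 -m jog '[[0,0.07,0,-0.0025,0,-0.0008,0],[0,0,0,0,0,0,0]]'
```

```text
time_s: 9.8
position: [0.4944, -0.085, 0.0753]
tool_rot: [[0.264, 0.964, 0.023], [0.961, -0.265, 0.074], [0.078, 0.002, -0.997]]
ft_force: [1.1, 7.5, 12.9]
grip_width: 0.0
gripper_force: 7.9
time_s: 10.05
position: [0.4939, -0.0874, 0.0762]
tool_rot: [[0.262, 0.964, 0.042], [0.954, -0.265, 0.142], [0.148, 0.003, -0.989]]
ft_force: [0.8, 8.5, 15.7]
grip_width: -0.0004
gripper_force: 8.9
```

```bash
python3 -m jog '[[0,0.09,0,-0.003,0,-0.0008,0],[0,0.09,0,-0.003,0,-0.0009,0],[0,0,0,0,0,0,0]]'
```

```text
time_s: 10.42
position: [0.4923, -0.0937, 0.0776]
tool_rot: [[0.251, 0.964, 0.089], [0.912, -0.266, 0.311], [0.323, 0.003, -0.946]]
ft_force: [-1.5, 8.2, 25.7]
grip_width: 0.0001
gripper_force: 13.2
```

```bash
python3 -m jog '[[0,0.09,0,-0.003,0,-0.0018,0],[0,0.09,0,-0.003,0,-0.0014,0],[0,0,0,0,0,0,0]]'; python3 -m jog '[[0,0.09,0,-0.003,0,-0.0012,0],[0,0.09,0,-0.003,0,-0.0012,0],[0,0,0,0,0,0,0]]'
```

```text
time_s: 10.8
position: [0.4905, -0.1009, 0.0777]
tool_rot: [[0.231, 0.964, 0.132], [0.842, -0.266, 0.469], [0.487, 0.003, -0.874]]
ft_force: [-0.8, 1.0, 20.8]
grip_width: -0.0002
gripper_force: 12.8
time_s: 11.18
position: [0.4887, -0.1077, 0.0764]
tool_rot: [[0.204, 0.964, 0.171], [0.745, -0.266, 0.612], [0.635, 0.003, -0.773]]
ft_force: [-1.1, -2.7, 18.9]
grip_width: -0.0001
gripper_force: 8.5
```

```bash
python3 -m jog '[[0,0.09,0,-0.003,0,-0.0011,0],[0,0.09,0,-0.003,0,-0.0011,0],[0,0,0,0,0,0,0]]'; python3 -m jog '[[0,0.09,0,-0.003,0,-0.0011,0],[0,0.08,0,-0.003,0,-0.0011,0],[0,0,0,0,0,0,0]]'
```

```text
time_s: 11.55
position: [0.4869, -0.114, 0.0728]
tool_rot: [[0.171, 0.964, 0.204], [0.625, -0.267, 0.734], [0.762, 0.002, -0.648]]
ft_force: [-1.7, -5.3, 8.4]
grip_width: -0.0
gripper_force: 5.3
time_s: 11.92
position: [0.4847, -0.1179, 0.0683]
tool_rot: [[0.137, 0.964, 0.227], [0.491, -0.265, 0.83], [0.86, -0.002, -0.51]]
ft_force: [-0.2, 1.2, 0.5]
grip_width: 0.0001
gripper_force: 0.0
```

```bash
python3 -m jog '[[0,-0.12,0,0,0,-0.03,0],[0,-0.18,0,0,0,-0.04,0],[0,-0.187,0,0,0,-0.03,0],[0,-0.187,0,0,0,-0.02,0],[0,-0.187,0,0,0,0,0],[0,-0.17,0,0,0,0,0],[0,0,0,0,0,0,100]]'; python3 - <<'E'
from h import *
b=cam("top");w=cam("wrist");cv2.imwrite("pics/w4.png",np.hstack([w[0][80:384,100:420],cv2.resize(b[0][175:245,235:330],(420,304),interpolation=cv2.INTER_CUBIC)])[:,:,::-1])
hsv=cv2.cvtColor(b[0],cv2.COLOR_RGB2HSV)
for n,lo,hi,box,z in(("grip",(105,150,60),(125,255,255),(260,195,305,230),.096),("clipR",(22,150,80),(34,255,255),(300,195,350,245),.05)):
    m=np.zeros(hsv.shape[:2],np.uint8); x0,y0,x1,y1=box; m[y0:y1,x0:x1]=cv2.inRange(hsv,lo,hi)[y0:y1,x0:x1]
    k=max(cv2.findContours(m,0,cv2.CHAIN_APPROX_NONE)[0],key=len); r=cv2.minAreaRect(k); p=np.array([onz(b,u,v,z)[:2] for u,v in cv2.boxPoints(r)]); print(n,r,p.mean(0))
plan(bx(0,0,.15),down(np.degrees(YAW)))
E
```

```text
time_s: 12.8
position: [0.4621, -0.1999, 0.1491]
tool_rot: [[0.26, 0.966, 0.002], [0.966, -0.26, 0.003], [0.004, 0.001, -1.0]]
ft_force: [0.0, -0.4, 0.4]
grip_width: 0.017
gripper_force: 0.0
grip ((281.8529968261719, 210.5882568359375), (26.19384765625, 9.45888900756836), 14.03624439239502) [0.5165 0.0032]
clipR ((323.17645263671875, 222.2941436767578), (15.522278785705566, 14.067066192626953), 14.03624439239502) [ 0.4839 -0.1207]
0 [0.0, -0.0015, 0.0002, 0.0527, 0.0002, -0.0001]
1 [0.0, -0.0015, 0.0002, 0.0527, 0.0002, -0.0002]
2 [0.0, -0.0015, 0.0002, 0.0527, 0.0002, -0.0002]
3 [0.0, -0.0015, 0.0002, 0.0527, 0.0002, -0.0003]
```

View pics/w4.png

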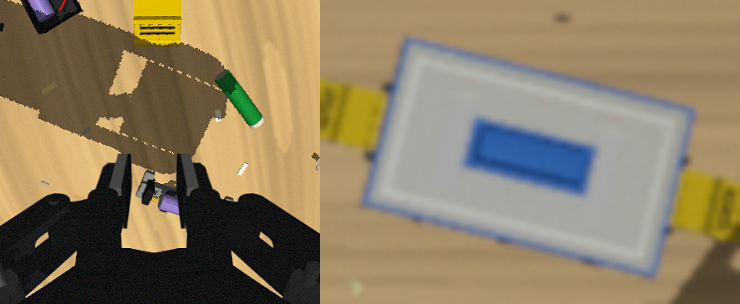

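Both clips lie open, and the box is still where it stood. Now the lid.

```bash
python3 -m jog '[[0,0,0,0.053,0,0,60],[0,0,0,0.053,0,0,60],[0,0,0,0.053,0,0,60],[0,0,0,0.052,0,0,60],[0,0,0,0,0,0.03,60],[0,0,0,0,0,0.03,60],[0,0,0,0,0,0.013,60],[0,0,0,0,0,0,60]]'; python3 -m jog '[[0,0,0,0,0,0.003,60],[0,0,0,0,0,0,60]]'; python3 -m jog '[[0,0,0,0,0,0,0],[0,0,0,0,0,0,0],[0,0,0,0,0,0,0],[0,0,0,0,0,0,0],[0,0,0,0,0,0,0]]' 30
```

```text
time_s: 13.9
position: [0.5173, 0.0009, 0.0757]
tool_rot: [[0.265, 0.964, -0.0], [0.964, -0.265, 0.005], [0.005, -0.002, -1.0]]
ft_force: [-0.1, 0.1, 0.3]
grip_width: 0.0513
gripper_force: 0.0
time_s: 14.15
position: [0.5177, 0.0014, 0.0737]
tool_rot: [[0.264, 0.965, 0.002], [0.964, -0.264, 0.004], [0.004, 0.001, -1.0]]
ft_force: [0.3, -0.5, -0.5]
grip_width: 0.0513
gripper_force: 0.0
time_s: 14.78
position: [0.5177, 0.0016, 0.0736]
tool_rot: [[0.264, 0.965, 0.002], [0.965, -0.264, 0.004], [0.004, 0.001, -1.0]]
ft_force: [0.1, 0.3, 5.4]
grip_width: 0.0215
gripper_force: 30.8
```

```bash
python3 -m jog '[[0,0,0,0,0,-0.005,0],[0,0,0,0,0,-0.01,0],[0,0,0,0,0,-0.015,0],[0,0,0,0,0,-0.03,0],[0,0,0,0,0,-0.03,0],[0,0,0,0,0,0,0]]' 50; python3 - <<'E'
from h import *
b=cam("top");w=cam("wrist");cv2.imwrite("pics/w5.png",np.hstack([w[0][80:384,100:420],cv2.resize(b[0][160:250,200:330],(440,304),interpolation=cv2.INTER_CUBIC)])[:,:,::-1])
plan([.4825,.312,.16],down(np.degrees(YAW)+8.5))
E
```

```text
time_s: 15.52
position: [0.5181, 0.0011, 0.1651]
tool_rot: [[0.264, 0.965, 0.005], [0.965, -0.264, 0.003], [0.004, 0.004, -1.0]]
ft_force: [-0.2, 0.4, -2.1]
grip_width: 0.021
gripper_force: 49.3
0 [-0.0001, -0.0007, -0.0247, 0.0484, -0.0192, 0.0006]
1 [-0.0001, -0.0007, -0.0247, 0.0489, -0.018, 0.0006]
2 [-0.0001, -0.0007, -0.0247, 0.0493, -0.0168, 0.0006]
3 [-0.0001, -0.0007, -0.0247, 0.0497, -0.0155, 0.0005]
4 [-0.0001, -0.0007, -0.0247, 0.0501, -0.0143, 0.0005]
5 [-0.0001, -0.0007, -0.0247, 0.0504, -0.0131, 0.0005]
```

View pics/w5.png

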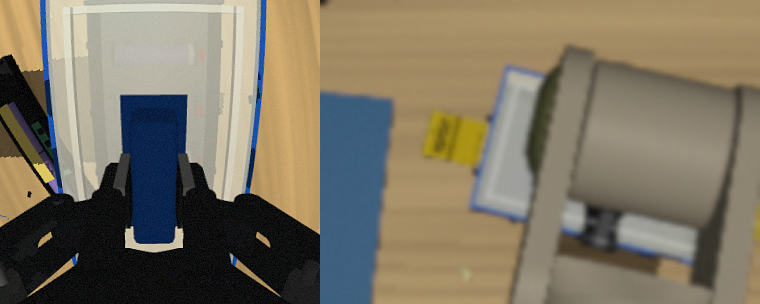

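The lid hangs level in the fingers (blue grip centred at (155,165) in the wrist crop). Off to the mat.

```bash
python3 -m jog '[[0,0,0,0.025,-0.01,0,0],[0,0,0,0.04,-0.016,0,0],[0,0,0,0.045,-0.018,0,0],[0,0,0,0.045,-0.018,0,0],[0,0,0,0.045,-0.018,0,0],[0,0,0,0.045,-0.018,0.01,0],[0,0,0,0.03,-0.012,0.02,0],[0,0,0,0.0155,-0.006,0.03,0],[0,0,0,0,0,0.03,0],[0,0,0,0,0,0,0]]'; python3 -m jog '[[0,0,0,0,0,0.03,0],[0,0,0,0,0,0.017,0],[0,0,0,0,0,0,0]]'; python3 -m jog '[[0,0,0,0,0,0.004,0],[0,0,0,0,0,0,0]]'; python3 -m jog '[[0,0,0,0,0,0.002,0],[0,0,0,0,0,0,0]]'
```

```text
time_s: 16.88
position: [0.4803, 0.3118, 0.0712]
tool_rot: [[0.264, 0.965, -0.006], [0.965, -0.264, 0.001], [-0.0, -0.006, -1.0]]
ft_force: [-0.4, -0.6, -1.9]
grip_width: 0.0211
gripper_force: 49.1
time_s: 17.25
position: [0.482, 0.3122, 0.027]
tool_rot: [[0.264, 0.964, -0.001], [0.964, -0.264, 0.003], [0.003, -0.001, -1.0]]
ft_force: [-0.7, 1.0, -2.3]
grip_width: 0.0214
gripper_force: 49.3
time_s: 17.5
position: [0.4825, 0.3127, 0.0239]
tool_rot: [[0.264, 0.965, 0.002], [0.965, -0.264, 0.004], [0.005, 0.001, -1.0]]
ft_force: [0.1, 0.4, -1.8]
grip_width: 0.0209
gripper_force: 49.3
time_s: 17.75
position: [0.4822, 0.3126, 0.0214]
tool_rot: [[0.264, 0.965, 0.001], [0.965, -0.264, 0.004], [0.004, 0.0, -1.0]]
ft_force: [-0.4, -0.5, -2.1]
grip_width: 0.0212
gripper_force: 49.3
```

```bash
python3 -m jog '[[0,0,0,0,0,0.002,0],[0,0,0,0,0,0,0]]'; python3 -m jog '[[0,0,0,0,0,0.001,0],[0,0,0,0,0,0,0]]'
```

```text
time_s: 18.0
position: [0.4821, 0.3126, 0.0191]
tool_rot: [[0.264, 0.965, 0.001], [0.965, -0.264, 0.004], [0.004, -0.0, -1.0]]
ft_force: [-0.5, 0.2, -2.3]
grip_width: 0.0212
gripper_force: 49.2
time_s: 18.25
position: [0.4823, 0.3127, 0.0187]
tool_rot: [[0.264, 0.965, 0.001], [0.965, -0.264, 0.004], [0.004, 0.0, -1.0]]
ft_force: [-2.0, -0.8, 4.1]
grip_width: 0.021
gripper_force: 49.9
```

```bash
python3 -m jog '[[0,0,0,0,0,0,60],[0,0,0,0,0,0,60],[0,0,0,0,0,0,60],[0,0,0,0,0,-0.03,60],[0,0,0,0,0,-0.05,60],[0,0,0,0,0,-0.05,60],[0,0,0,-0.03,0,0,60],[0,0,0,-0.06,0.005,0,60],[0,0,0,-0.06,0.005,0,60],[0,0,0,0,0,0,60]]'; python3 - <<'E'
from h import *
b=cam("top");w=cam("wrist");cv2.imwrite("pics/w6.png",np.hstack([cv2.resize(b[0][160:280,110:420],(790,306),interpolation=cv2.INTER_CUBIC)])[:,:,::-1])
cv2.imwrite("pics/w6.png",np.vstack([cv2.resize(b[0][160:280,110:420],(760,294),interpolation=cv2.INTER_CUBIC),cv2.resize(w[0],(760,570))[270:570]])[:,:,::-1])
print(observe()["q"])
E
```

```text
time_s: 19.5
position: [0.4517, 0.162, 0.1479]
tool_rot: [[0.268, 0.963, 0.001], [0.963, -0.268, 0.003], [0.003, -0.0, -1.0]]
ft_force: [-0.2, -0.2, 0.2]
grip_width: 0.0514
gripper_force: 0.0
[ 5.7475 19.796  92.823   0.2475 67.26   21.0233]
```

View pics/w6.png

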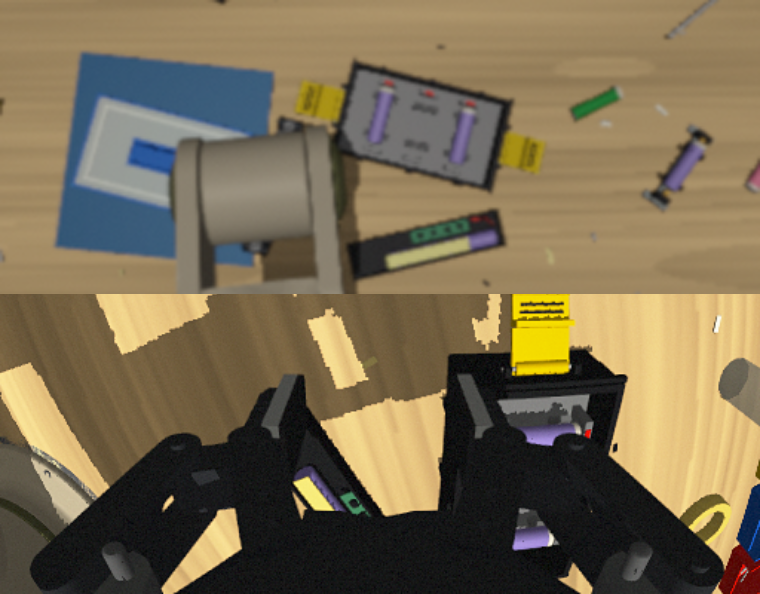

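The lid lies on the mat, and the box is open with packed cells in the two end cradles and red marks at +x. The middle cradle, at about (425,122) in the picture, is the empty one.

```bash
python3 - <<'E'
from h import *
b=cam("top"); hsv=cv2.cvtColor(b[0],cv2.COLOR_RGB2HSV); m=cv2.inRange(hsv,(120,50,50),(150,255,255))
for box,z in(((250,185,320,235),.054),((365,205,405,250),.030)):
    mm=np.zeros_like(m); x0,y0,x1,y1=box; mm[y0:y1,x0:x1]=m[y0:y1,x0:x1]
    for k in cv2.findContours(mm,0,cv2.CHAIN_APPROX_NONE)[0]:
        if len(k)<15: continue
        r=cv2.minAreaRect(k); p=np.array([onz(b,u,v,z)[:2] for u,v in cv2.boxPoints(r)]); e=[p[1]-p[0],p[2]-p[1]]; L=max(e,key=np.linalg.norm); print(p.mean(0),np.linalg.norm(e,axis=1),np.degrees(np.arctan2(L[1],L[0])))
plan([.469,-.318,.12],down(52.5))
E
```

```text
[ 0.5024 -0.0466] [0.0584 0.0184] -15.939229385467142
[0.528 0.05 ] [0.0585 0.0176] -14.510165939697016
[ 0.4667 -0.3189] [0.0594 0.0189] -38.083571721783926
0 [0.0003, -0.0004, -0.1315, -0.0513, 0.0159, 0.0029]
1 [0.0003, -0.0004, -0.1315, -0.053, 0.0091, 0.0029]
2 [0.0003, -0.0004, -0.1315, -0.0537, 0.002, 0.0029]
3 [0.0003, -0.0004, -0.1315, -0.0535, -0.005, 0.0029]
4 [0.0003, -0.0004, -0.1315, -0.0524, -0.012, 0.003]
5 [0.0003, -0.0004, -0.1315, -0.0504, -0.0187, 0.003]
6 [0.0003, -0.0004, -0.1315, -0.0475, -0.0252, 0.003]
7 [0.0003, -0.0004, -0.1315, -0.0438, -0.0312, 0.003]
8 [0.0003, -0.0004, -0.1315, -0.0393, -0.0367, 0.0031]
```

```bash
python3 -m jog '[[0,0,-0.1315,-0.0513,0.0159,0.001,60],[0,0,-0.1315,-0.053,0.0091,0.001,60],[0,0,-0.1315,-0.0537,0.002,0.001,60],[0,0,-0.1315,-0.0535,-0.005,0.001,60],[0,0,-0.1315,-0.0524,-0.012,0.002,60],[0,0,-0.1315,-0.0504,-0.0187,0.004,60],[0,0,-0.1315,-0.0475,-0.0252,0.006,60],[0,0,-0.1315,-0.0438,-0.0312,0.006,60],[0,0,-0.1315,-0.0393,-0.0367,0.006,60],[0,0,0,0,0,0,60]]'; python3 - <<'E'
from h import *
w=cam("wrist"); save(w,"w7.png",k=1.5)
hsv=cv2.cvtColor(w[0],cv2.COLOR_RGB2HSV); m=cv2.inRange(hsv,(120,50,50),(150,255,255))
for k in cv2.findContours(m,0,cv2.CHAIN_APPROX_NONE)[0]:
    if len(k)<40: continue
    r=cv2.minAreaRect(k); p=np.array([onz(w,u,v,.030,True)[:2] for u,v in cv2.boxPoints(r)]); e=[p[1]-p[0],p[2]-p[1]]; L=max(e,key=np.linalg.norm); print(r,p.mean(0),np.linalg.norm(e,axis=1),np.degrees(np.arctan2(L[1],L[0])))
print(observe()["q"])
plan([.469,-.320,.05],down(52.5))
E
```

```text
time_s: 20.9
position: [0.4695, -0.3209, 0.1167]
tool_rot: [[-0.793, 0.609, 0.001], [0.609, 0.793, 0.004], [0.002, 0.004, -1.0]]
ft_force: [0.5, -0.7, -0.2]
grip_width: 0.0511
gripper_force: 0.0
((251.15892028808594, 194.17478942871094), (73.86002349853516, 21.44630241394043), 88.63607025146484) [ 0.468  -0.3213] [0.0168 0.0631] -35.63309152309305
((509.8623046875, 59.06890106201172), (64.28445434570312, 16.443754196166992), 75.30268096923828) [ 0.5136 -0.0241] [0.0297 0.0681] -13.82988611590558
[-46.234   29.6349  81.481    0.2238  69.0573 -98.7881]
0 [0.002, -0.0012, -0.0002, -0.0003, -0.0007, 0.0335]
1 [0.002, -0.0012, -0.0002, -0.0002, -0.0006, 0.0335]
```

View pics/w7.png

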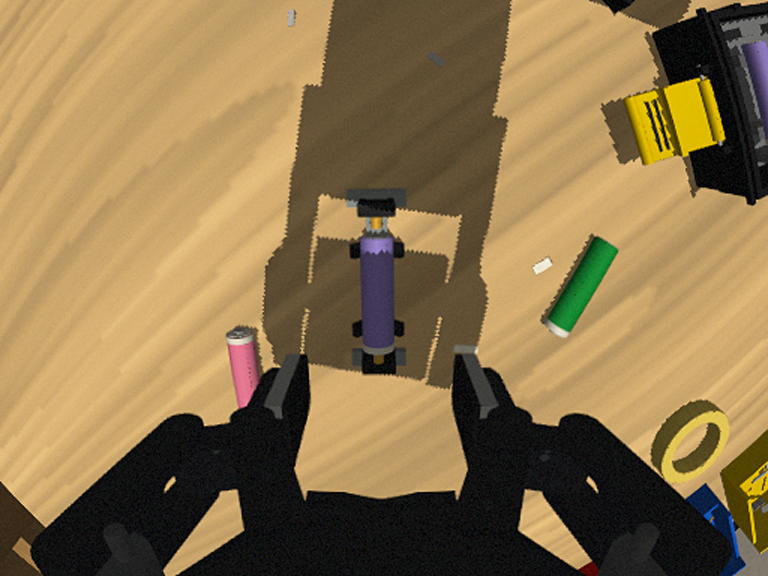

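The tested cell lies along the picture's column 377, between saddles at rows 248 and 328. Its white ring (plus end) is at (378,350), so plus points to world -37°. The pink and green look-alikes are clear of the fingers.

```bash
python3 -m jog '[[0,0,0,0,0,0.04,42],[0,0,0,0,0,0.04,42],[0,0,0,0,0,0.02,42],[0,0,0,0,0,0,42]]'; python3 -m jog '[[0,0,0,0,0,0.0065,42],[0,0,0,0,0,0,42]]';  python3 -m jog '[[0,0,0,0,0,0,0],[0,0,0,0,0,0,0],[0,0,0,0,0,0,0],[0,0,0,0,0,0,0]]' 25
```

```text
time_s: 21.45
position: [0.4691, -0.316, 0.0169]
tool_rot: [[-0.794, 0.607, -0.001], [0.607, 0.794, 0.006], [0.004, 0.004, -1.0]]
ft_force: [0.9, 0.1, 0.7]
grip_width: 0.0358
gripper_force: 0.0
time_s: 21.7
position: [0.4692, -0.3179, 0.0119]
tool_rot: [[-0.794, 0.608, 0.002], [0.608, 0.794, 0.003], [0.001, 0.004, -1.0]]
ft_force: [0.3, 0.2, -0.3]
grip_width: 0.0357
gripper_force: 0.0
time_s: 22.2
position: [0.4687, -0.3199, 0.0126]
tool_rot: [[-0.793, 0.609, 0.002], [0.609, 0.793, 0.0], [-0.001, 0.001, -1.0]]
ft_force: [-4.6, -5.0, 4.3]
grip_width: 0.0169
gripper_force: 25.7
```

```bash
python3 -m jog '[[0,0,0,0,0,-0.005,0],[0,0,0,0,0,-0.01,0],[0,0,0,0,0,-0.025,0],[0,0,0,0,0,-0.035,0],[0,0,0,0,0,-0.035,0],[0,0,0,0,0,0,0]]' 40;  python3 - <<'E'
from h import *
w=cam("wrist")
hsv=cv2.cvtColor(w[0],cv2.COLOR_RGB2HSV); m=cv2.inRange(hsv,(120,50,30),(150,255,255)); m[:,:200]=0;m[:,310:]=0
s=observe();p=np.array(s["position"]);R=np.array(s["tool_rot"])
for k in cv2.findContours(m,0,cv2.CHAIN_APPROX_NONE)[0]:
    if len(k)<20: continue
    print(cv2.minAreaRect(k))
    for u,v in cv2.boxPoints(cv2.minAreaRect(k)): print(R.T@(onz(w,u,v,p[2]+.014,True)-p))
plan(bx(0,0,.12),down(np.degrees(YAW)+90-1))
E
```

```text
time_s: 22.95
position: [0.4696, -0.3192, 0.1244]
tool_rot: [[-0.794, 0.608, 0.005], [0.608, 0.794, -0.0], [-0.004, 0.003, -1.0]]
ft_force: [-0.2, 0.2, 0.2]
grip_width: 0.0167
gripper_force: 39.1
((253.0, 260.5), (117.0, 38.0), 90.0)
[ 0.0286 -0.0089 -0.0141]
[ 0.0286  0.0088 -0.014 ]
[-0.0426  0.0109 -0.0139]
[-0.0426 -0.0108 -0.014 ]
0 [0.0005, 0.0002, -0.0616, 0.026, 0.0473, 0.0006]
1 [0.0005, 0.0002, -0.0616, 0.023, 0.0488, 0.0005]
2 [0.0005, 0.0002, -0.0616, 0.0199, 0.0501, 0.0005]
3 [0.0005, 0.0002, -0.0616, 0.0168, 0.0512, 0.0005]
4 [0.0005, 0.0002, -0.0616, 0.0136, 0.0522, 0.0005]
5 [0.0005, 0.0002, -0.0616, 0.0104, 0.0529, 0.0005]
```

```bash
python3 -m jog '[[0,0,-0.045,0.017,0.032,0,0],[0,0,-0.055,0.022,0.042,0,0],[0,0,-0.055,0.0202,0.0437,0,0],[0,0,-0.055,0.0181,0.0446,0,0],[0,0,-0.055,0.0156,0.0455,0,0],[0,0,-0.055,0.0121,0.0453,0,0],[0,0,-0.05,0.008,0.038,0,0],[0,0,0,0,0,0,0],[0,0,0,0,0,0,0]]';  python3 - <<'E'
from h import *
w=cam("wrist");save(w,"w8.png",k=1.5)
plan(bx(0,0,.12),down(np.degrees(YAW)+90),1)
b=cam("top"); hsv=cv2.cvtColor(b[0],cv2.COLOR_RGB2HSV); 
E
```

```text
time_s: 24.12
position: [0.508, -0.0077, 0.122]
tool_rot: [[-0.96, 0.281, -0.0], [0.281, 0.96, 0.004], [0.001, 0.004, -1.0]]
ft_force: [0.6, 0.2, 0.5]
grip_width: 0.0164
gripper_force: 39.2
0 [0.0038, -0.0011, -0.0183, -0.0069, 0.0118, 0.0021]
```

```bash
python3 -m jog '[[0,0,-0.018,-0.007,0.0118,0,0],[0,0,0,0,0,0,0],[0,0,0,0,0,0,0]]';  python3 - <<'E'
from h import *
w=cam("wrist")
s=observe();p=np.array(s["position"]);R=np.array(s["tool_rot"])
plan(bx(0,0,.12),down(np.degrees(YAW)+90),1)
hsv=cv2.cvtColor(w[0],cv2.COLOR_RGB2HSV); m=cv2.inRange(hsv,(120,50,30),(150,255,255)); m[:120]=0
for k in cv2.findContours(m,0,cv2.CHAIN_APPROX_NONE)[0]:
    if len(k)<30: continue
    r=cv2.minAreaRect(k); print(np.array(r[0]),r[1],r[2]); print(np.array([R.T@(onz(w,u,v,.054,True)-p) for u,v in cv2.boxPoints(r)])[:,:2].tolist())
E
```

```text
time_s: 24.6
position: [0.5184, 0.0019, 0.1226]
tool_rot: [[-0.965, 0.263, 0.001], [0.263, 0.965, 0.004], [0.0, 0.004, -1.0]]
ft_force: [-0.2, -0.8, -0.3]
grip_width: 0.0168
gripper_force: 39.2
0 [0.0039, -0.0002, 0.0007, 0.0001, -0.0006, 0.0026]
[253.  260.5] (117.0, 38.0) 90.0
[[0.0015013487690527445, -0.0147506404672865], [0.0015097814086835967, 0.013877515138560033], [-0.1134138562962284, 0.017242982524902545], [-0.11335877574576454, -0.017880125740235137]]
[186.9946 202.9229] (78.52384185791016, 23.294422149658203) 85.97173309326172
[[0.030689219261637382, -0.060185088763469806], [0.031666912724287254, -0.0423719160735566], [-0.03186355003119485, -0.04171246179572228], [-0.03384811323980253, -0.0611712484488463]]
[315.6133 201.3481] (23.23100471496582, 77.8921890258789) 3.012787342071533
[[-0.030368021115082768, 0.038683718097898244], [0.03251101497789286, 0.0383595870602793], [0.03187001526244499, 0.05604361548669515], [-0.03193455226689974, 0.057994249831597046]]
```

```bash
python3 -m jog '[[0.004,0,0,0,-0.001,0.03,0],[0,0,0,0,0,0.03,0],[0,0,0,0,0,0.02,0],[0,0,0,0,0,0,0]]'; python3 -m jog '[[0,0,0,0,0,0.003,0],[0,0,0,0,0,0,0]]'; python3 -m jog '[[0,0,0,0,0,0.0015,0],[0,0,0,0,0,0,0]]'
```

```text
time_s: 25.15
position: [0.5174, 0.0011, 0.0417]
tool_rot: [[-0.965, 0.263, -0.003], [0.263, 0.965, 0.001], [0.003, -0.0, -1.0]]
ft_force: [-0.0, 0.8, -0.6]
grip_width: 0.0168
gripper_force: 39.2
time_s: 25.4
position: [0.5185, 0.001, 0.0403]
tool_rot: [[-0.965, 0.263, 0.001], [0.263, 0.965, -0.0], [-0.001, 0.0, -1.0]]
ft_force: [0.4, 0.9, -0.7]
grip_width: 0.0166
gripper_force: 39.2
time_s: 25.65
position: [0.5182, 0.0011, 0.0383]
tool_rot: [[-0.965, 0.263, 0.0], [0.263, 0.965, -0.0], [-0.0, 0.0, -1.0]]
ft_force: [-0.1, 0.5, -0.2]
grip_width: 0.0169
gripper_force: 39.2
```

```bash
python3 -m jog '[[0,0,0,0,0,0.001,0],[0,0,0,0,0,0,0]]'; python3 -m jog '[[0,0,0,0,0,0.001,0],[0,0,0,0,0,0,0]]'
```

```text
time_s: 25.9
position: [0.5181, 0.0011, 0.0371]
tool_rot: [[-0.965, 0.263, -0.0], [0.263, 0.965, 0.0], [0.0, 0.0, -1.0]]
ft_force: [0.5, -0.4, -0.4]
grip_width: 0.0164
gripper_force: 39.2
time_s: 26.15
position: [0.5181, 0.0011, 0.0361]
tool_rot: [[-0.965, 0.263, -0.0], [0.263, 0.965, 0.0], [0.0, -0.0, -1.0]]
ft_force: [0.2, -0.1, -0.7]
grip_width: 0.0162
gripper_force: 39.2
```

```bash
python3 -m jog '[[0,0,0,0,0,0.001,0],[0,0,0,0,0,0,0]]'; python3 -m jog '[[0,0,0,0,0,0.001,0],[0,0,0,0,0,0,0]]'
```

```text
time_s: 26.4
position: [0.5182, 0.0009, 0.0353]
tool_rot: [[-0.965, 0.263, 0.0], [0.263, 0.965, -0.0], [-0.0, -0.0, -1.0]]
ft_force: [-0.8, -2.2, 2.2]
grip_width: 0.0167
gripper_force: 39.4
time_s: 26.65
position: [0.5183, 0.0005, 0.0348]
tool_rot: [[-0.965, 0.263, 0.001], [0.263, 0.965, -0.001], [-0.001, -0.001, -1.0]]
ft_force: [-2.8, -4.3, 8.0]
grip_width: 0.0167
gripper_force: 40.1
```

```bash
python3 -m jog '[[0,0,0,0,0,0,24],[0,0,0,0,0,0,30],[0,0,0,0,0,0,30],[0,0,0,0,0,0,30]]'; python3 -m jog '[[0,0,0,0,0,-0.01,30],[0,0,0,0,0,-0.03,30],[0,0,0,0,0,-0.05,30],[0,0,0,0,0,-0.05,30],[0,0,0,-0.06,0,0,30],[0,0,0,-0.06,0,0,30],[0,0,0,0.0,-0.06,0,30],[0,0,0,0,-0.06,0,30],[0,0,0,0,-0.06,0,30],[0,0,0,0,0,0,30]]'; python3 - <<'E'
from h import *
b=cam("top");a=cam("scene"); print(observe()["position"])
for c,n,box,gb in((b,"top",(245,180,325,240),(120,170,240,280)),(a,"scene",(215,140,290,205),(260,170,380,270))):
    hsv=cv2.cvtColor(c[0],cv2.COLOR_RGB2HSV)
    def f(lo,hi,box,z,amin):
        m=np.zeros(hsv.shape[:2],np.uint8); x0,y0,x1,y1=box; m[y0:y1,x0:x1]=cv2.inRange(hsv,lo,hi)[y0:y1,x0:x1]
        for k in cv2.findContours(m,0,cv2.CHAIN_APPROX_NONE)[0]:
            if len(k)<amin: continue
            r=cv2.minAreaRect(k); p=np.array([onz(c,u,v,z)[:2] for u,v in cv2.boxPoints(r)]); e=[p[1]-p[0],p[2]-p[1]]; L=max(e,key=np.linalg.norm); print(n,lo,p.mean(0),np.linalg.norm(e,axis=1),np.degrees(np.arctan2(L[1],L[0]))%180)
    f((120,50,50),(150,255,255),box,.054,12); f((22,150,80),(34,255,255),(215,140,345,245),.05,12)
    f((108,180,100),(125,255,255),gb,.041,15)
E
```

```text
time_s: 27.15
position: [0.5181, 0.0012, 0.0341]
tool_rot: [[-0.965, 0.263, -0.0], [0.263, 0.965, 0.0], [0.0, 0.0, -1.0]]
ft_force: [0.1, -0.2, 0.6]
grip_width: 0.0257
gripper_force: 0.0
time_s: 28.4
position: [0.5854, -0.208, 0.1746]
tool_rot: [[-0.963, 0.268, 0.0], [0.268, 0.963, -0.001], [-0.0, -0.001, -1.0]]
ft_force: [-0.3, -0.5, -0.1]
grip_width: 0.0254
gripper_force: 0.0
[ 0.5863 -0.2044  0.1746]
top (120, 50, 50) [ 0.5024 -0.0466] [0.0585 0.0176] 164.95278254996313
top (120, 50, 50) [0.5166 0.0014] [0.0592 0.0176] 165.2213053987399
top (120, 50, 50) [0.528 0.05 ] [0.0585 0.0176] 165.489834060303
top (22, 150, 80) [ 0.4856 -0.1182] [0.0399 0.0515] 74.35080881160636
top (22, 150, 80) [0.5481 0.121 ] [0.0395 0.0544] 77.08653446104537
top (108, 180, 100) [0.4813 0.308 ] [0.0237 0.0704] 75.5496866480603
scene (120, 50, 50) [0.5299 0.0513] [0.062  0.0209] 165.83522847094216
scene (120, 50, 50) [0.5184 0.0032] [0.0597 0.0209] 165.71425520992787
scene (120, 50, 50) [ 0.5051 -0.045 ] [0.0606 0.022 ] 165.85786002294032
scene (120, 50, 50) [ 0.4027 -0.005 ] [0.0181 0.129 ] 101.89222056180618
scene (22, 150, 80) [0.5585 0.1259] [0.0448 0.0652] 67.75698112572518
scene (108, 180, 100) [0.5099 0.3189] [0.027  0.0786] 92.78217050992629
scene (108, 180, 100) [0.4855 0.3131] [0.0174 0.0647] 77.03062627416777
```

All three cells sit parallel and evenly spaced in their cradles, both clips lie flat open, and the lid grip is within 5 mm of the mat's middle. Handing in.

```bash
python3 -c "
from rig import job
print(job.close_job())"
```

```text
the job is handed in; nothing more can be done
None
```

The job is handed in, with no verdict returned: both clips are open, the lid is flat on the middle of the mat, and the tested cell is in the middle cradle, positive end to +x like the packed cells, after 28.5 s of the 72 s allowed.

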